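# Grade mixed beads through a sprung sorter gate

## Robot

A 6-joint arm with a two-finger parallel gripper is mounted at the origin on a cart in front of the work surface, level with it; the furniture and walls round the work are solid. World frame = base frame: x ahead of the robot, y to its left, z up, the work surface at z = 0. Lengths are in mm, angles in degrees, forces in N, time in s.
With the tool pointing down it reaches from about 300 to 850 mm from the base axis. Payload 4.2 kg.
Tool frame: the origin (TCP) lies at the very end of the fingers, on their centre line; the grasp point (between the pads) lies 19 mm behind it; z points along the fingers, y is the line along which they close (so a half turn about z gives the same grasp; the last joint's range is limited). The gripper opens to 91 mm and grips with 3 to 60 N. Pads are 32 mm wide; open, the fingers measure 118 mm over their backs; the gripper's body (76 mm by 178 mm) begins 60 mm behind the grasp point.
Start: joints at [-71.276, 18.312, 89.639, -0, 72.044, -1.146], TCP at [195.441, -540.783, 213.976] pointing down, gripper open.
Joint ranges: [-177.97, 177.97], [-48.28, 115.42], [12.27, 149.76], [-77.06, 257.06], [2.81, 150.46], [-146.56, 146.56]. Speed limits (degrees/s): [147.25, 147.25, 180, 180, 180, 180].

## Interface

Orientations are given as [roll, pitch, yaw] about the fixed x, y, z axes, in that order (R = Rz(yaw) Ry(pitch) Rx(roll)).
In Python, from workcell import env, eyes gives the robot as it stands.
- The arm moves only by the tool send_rows, never from a script. Its argument "targets" is text: rows parted by semicolons, each of 7 numbers parted by spaces: the shift along the tool's x, y, z in m, then the turn, a rotation vector about the tool's x, y, z in degrees, then the opening in per cent of the stroke, from 0 (shut) to 100 (fully open). A call has 1 to 12 rows; each row is the pose to reach, as a shift and turn from the pose commanded when the call began, along the tool's axes at that moment; what a row does not reach only later rows make up. A row lasts 1/12 s, in which the tool goes at most 41.7 mm and 7.16 degrees, less where a joint would pass 70% of its speed; a pose out of reach is approached as far as the arm can. A call with a gripper value outside its range is refused whole. The fingers move at their own pace and stop on an object; "grip_force" is the grip in N (left out, the last holds). Time passes only in rows, so rows that repeat a pose let the fingers close. It gives the time, the measured TCP pose, the force, the opening and the grip force at its end, in the units of the state.
- env.state(): the state, without advancing time (a new reading comes with each control period).
- eyes.grab_frame(name): name is "scene" or "top"; returns a dict with "image" (384x512x3 uint8, blue, green, red), "fovy" (degrees; the focal length in pixels is half the picture's height over the tangent of half this angle, whatever the lens; pixels are square), "cx", "cy" (the principal point, pixels), "D" ([k1, k2, p1, p2, k3] as OpenCV has them; the pictures are not rectified), "eye" and "attitude" of the camera in the world. Camera axes: x right, y up, looking along -z (the intrinsics and any distortion apply to the point x, -y, -z); pixel columns grow to the right and rows downward; lengths in mm; the calibration is good to about 2 mm. A picture is of the moment at which its call begins. There is no depth.
- env.job_done(): hands the job in; it is judged then, once.
The state is a dict: "time_s": time; "qpos": joint angles; "qvel": joint speeds; "effort": joint torques, N m; "ee_pos": TCP position; "ee_rot": TCP orientation; "force": force on the tool from outside, world axes, zero at the start; "torque": the same for the moment, N m; "gripper_width": finger opening in mm; "gripper_force": force on a finger pad.
Only numpy, scipy, OpenCV 4.12 (cv2) and the standard library are available. Lean on these libraries where they do the work, as an engineer would, in place of code of your own. Each camera call takes 0.05 s, during which the arm holds its last target. There are 200 camera calls.

## Task

Grade the mixed beads with the plywood bead sorter: with its gate shut, tip all the beads out of the blue cup into the sorter's hopper, then stand the empty cup upright on the worktop again and let go of it. Then pull the orange T-handle up against its spring to half of the gate's travel and hold it there, so that the small beads run under the gate into the front tray while the large ones stay back in the hopper; finish while still holding the gate half open. Leave the two paint bottles and the screwdriver where they are.

Things in the scene. Friction and masses are not known exactly. Their poses are not given: they have to be found in the camera images.
- sorter: Plywood bead sorter, fixed to the worktop, 226 x 140 mm. Origin on the worktop under the middle of its gate; z up, x from the gate into the hopper, y along the gate. Behind the gate the open hopper, in front the tray. An aluminium bridge bar over the gate (x -18 to +6 mm, top 158 mm high) carries a steel spring barrel, 19 mm thick, up to 176 mm high, and above it the T-handle.
- hopper_mouth (a point): Middle of the hopper's open top, in the plane of its rim, 150 mm above the worktop and 65 mm behind the gate; axes as the sorter's. The hopper is clear inside for x 6 to 118 mm behind the gate and 58 mm either side. Its grooved floor falls from 87 mm height at the back to 28 mm at the gate: small beads run down in the grooves, large ones ride on the ribs, 22 mm higher.
- tray (a point): Middle of the shallow tray in front of the gate, on its floor, 19 mm above the worktop; axes as the sorter's. The tray is clear inside for 90 mm in front of the gate and 58 mm either side; its sides are 60 mm and its front lip 42 mm high.
- gate_handle (a point): Centre of the orange T-handle on the gate's stem: a flat-sided bar 12 mm thick (along the sorter's x), 46 mm long (along its y) and 28 mm high, to be pinched from above across its 12 mm. 204 mm above the worktop while the gate is shut (then 14 mm of free height below the bar); rises with the gate. Axes as the sorter's.
- gate (a joint): Height of the white gate in m: 0 shut, 0.056 fully up, so 0.028 is half travel, with a 29 mm high gap below the gate; near fully up, large beads can get out too. A spring pulls it shut: about 4.9 N to start lifting, 8.9 N at half, 12.9 N at the top; let go, it snaps shut. A red pointer on the gate runs past a scale on the right-hand guide (red line: half travel).
- cup_center (a point): On the axis of the blue plastic cup, 40 mm above its underside; z towards its mouth. Round, no handle, 80 mm high, 53 mm across at the foot, 62 mm at the rim (59 mm at 50 mm height), wall 2.5 mm, 0.12 kg. Holds all the beads at the start, filled to about 50 mm. It must be tipped well past level for all of them to roll out.
- large_1: Large dark varnished wooden bead, a smooth ball 28 mm across, 16 g; origin at its centre. In the cup at the start.
- large_2: Large dark varnished wooden bead, a smooth ball 28 mm across, 16 g; origin at its centre. In the cup at the start.
- small_1: Small varnished bead (yellow, green or red), a smooth ball 13 mm across, 10 g; origin at its centre. In the cup at the start.
- small_2: Small varnished bead (yellow, green or red), a smooth ball 13 mm across, 10 g; origin at its centre. In the cup at the start.
- small_3: Small varnished bead (yellow, green or red), a smooth ball 13 mm across, 10 g; origin at its centre. In the cup at the start.
- small_4: Small varnished bead (yellow, green or red), a smooth ball 13 mm across, 10 g; origin at its centre. In the cup at the start.
- small_5: Small varnished bead (yellow, green or red), a smooth ball 13 mm across, 10 g; origin at its centre. In the cup at the start.
- paint_teal: Bystander: small teal craft paint bottle with a white cap, 34 mm across and 66 mm high; origin at the centre of its underside.
- paint_ochre: Bystander: small ochre craft paint bottle with a black cap, 36 mm across and 75 mm high; origin at the centre of its underside.
- screwdriver: Bystander: screwdriver with a red and black handle lying on the worktop, 208 mm long along its y, 32 mm high; origin under its middle.
Not all that is in view belongs to the job. Of the things that look like the part that bears cup_center, take the one that is farthest from the robot's base at the start.

How it is judged (in metres and radians):
On the way, in this order (a step that is already met when the one before it is completed fails the run):
1. all seven beads lie in the hopper behind the shut gate (x of large_1 in the frame of sorter between 0.003 and 0.118 m and y of large_1 in the frame of sorter between -0.058 and 0.058 m and z of large_1 in the frame of sorter between 0.028 and 0.15 m and x of large_2 in the frame of sorter between 0.003 and 0.118 m and y of large_2 in the frame of sorter between -0.058 and 0.058 m and z of large_2 in the frame of sorter between 0.028 and 0.15 m and x of small_1 in the frame of sorter between 0.003 and 0.118 m and y of small_1 in the frame of sorter between -0.058 and 0.058 m and z of small_1 in the frame of sorter between 0.028 and 0.15 m and x of small_2 in the frame of sorter between 0.003 and 0.118 m and y of small_2 in the frame of sorter between -0.058 and 0.058 m and z of small_2 in the frame of sorter between 0.028 and 0.15 m and x of small_3 in the frame of sorter between 0.003 and 0.118 m and y of small_3 in the frame of sorter between -0.058 and 0.058 m and z of small_3 in the frame of sorter between 0.028 and 0.15 m and x of small_4 in the frame of sorter between 0.003 and 0.118 m and y of small_4 in the frame of sorter between -0.058 and 0.058 m and z of small_4 in the frame of sorter between 0.028 and 0.15 m and x of small_5 in the frame of sorter between 0.003 and 0.118 m and y of small_5 in the frame of sorter between -0.058 and 0.058 m and z of small_5 in the frame of sorter between 0.028 and 0.15 m and value of joint gate below 0.004 m), for 0.2 s.
2. the empty cup stands upright on the worktop, let go (height (world z) of cup_center between 0.035 and 0.045 m and angle between cup_center's own z axis and vertical below 0.1 rad and distance between the grasp point and cup_center above 0.1 m), for 0.2 s.
3. the gripper holds the gate at half travel (value of joint gate between 0.022 and 0.034 m and contact force between the fingers and sorter above 3 N), for 0.2 s.
At the end, for the whole second after the job is handed in: Fingers hold the gate at half travel (0.028 m, 6 mm either way, at rest, over 3 N on the sorter); the five small beads lie in the tray, both large beads in the hopper; the cup stands upright (0.1 rad) on the worktop, let go, over 100 mm from the gripper (all of step 2 and all of step 3 and velocity of joint gate between -0.01 and 0.01 m/s and x of large_1 in the frame of sorter between 0.003 and 0.118 m and y of large_1 in the frame of sorter between -0.058 and 0.058 m and z of large_1 in the frame of sorter between 0.028 and 0.15 m and x of large_2 in the frame of sorter between 0.003 and 0.118 m and y of large_2 in the frame of sorter between -0.058 and 0.058 m and z of large_2 in the frame of sorter between 0.028 and 0.15 m and x of small_1 in the frame of sorter between -0.092 and -0.009 m and y of small_1 in the frame of sorter between -0.058 and 0.058 m and z of small_1 in the frame of sorter between 0.01 and 0.06 m and x of small_2 in the frame of sorter between -0.092 and -0.009 m and y of small_2 in the frame of sorter between -0.058 and 0.058 m and z of small_2 in the frame of sorter between 0.01 and 0.06 m and x of small_3 in the frame of sorter between -0.092 and -0.009 m and y of small_3 in the frame of sorter between -0.058 and 0.058 m and z of small_3 in the frame of sorter between 0.01 and 0.06 m and x of small_4 in the frame of sorter between -0.092 and -0.009 m and y of small_4 in the frame of sorter between -0.058 and 0.058 m and z of small_4 in the frame of sorter between 0.01 and 0.06 m and x of small_5 in the frame of sorter between -0.092 and -0.009 m and y of small_5 in the frame of sorter between -0.058 and 0.058 m and z of small_5 in the frame of sorter between 0.01 and 0.06 m); the arm keeps its last pose, push and grip.
It fails at once if the gate is pulled nearly fully up, where large beads can pass (more than 46 mm) (value of joint gate above 0.046 m).
It fails at once if a bystander (paint bottle or screwdriver) is moved by more than 30 mm (distance of any of paint_teal, paint_ochre, screwdriver from where it was at the start of the episode above 0.03 m).
It also fails if it takes over 72 s, if anything falls off the work surface, if the arm or the gripper's body presses on something with over 40 N, if the wrist force passes 120 N, or if a joint passes its speed limit or range.

## Working session

There is one attempt and no reset: what is moved stays moved. The work goes in short steps, Python scripts to look and compute and a tool call to move; the robot and the scene stay as the last step left them, time stands still between calls to the robot, and variables do not carry over. Pictures are saved under pics/ and viewed, at most 10 in all, crops included, and the job is handed in when it is done.

Besides the shell and the picture viewer there is one more tool, called as name(argument=value, ...), one argument or row to a line, values as JSON. send_rows: Moves the arm, as the interface text tells. Its arguments: {"type":"object","properties":{"targets":{"type":"string"},"grip_force":{"type":"number"}},"required":["targets"]}

```bash
mkdir -p pics
cat > h.py <<'E'
import numpy as np,cv2
from scipy.spatial.transform import Rotation as R
from workcell import env,eyes
def K(f):
    h=f["image"].shape[0]; fl=h/2/np.tan(np.radians(f["fovy"])/2)
    return np.array([[fl,0,f["cx"]],[0,fl,f["cy"]],[0,0,1.]])
def att(f):
    a=np.array(f["attitude"],float)
    return a if a.shape==(3,3) else R.from_euler('xyz',a,degrees=True).as_matrix()
def px2z(f,u,v,z):
    p=cv2.undistortPoints(np.array([[[u,v]]],float),K(f),np.array(f["D"],float))[0,0]
    d=att(f)@np.array([p[0],-p[1],-1]); e=np.array(f["eye"],float)
    return e+d*(z-e[2])/d[2]
def proj(f,P):
    c=att(f).T@(np.array(P,float)-np.array(f["eye"],float))
    return cv2.projectPoints(np.array([[c[0],-c[1],-c[2]]]),np.zeros(3),np.zeros(3),K(f),np.array(f["D"],float))[0].ravel()
E
python3 - <<'E'
from h import *
import pickle
s=env.state();print(s)
d={}
for n in("scene","top"):
    f=eyes.grab_frame(n);d[n]=f;print({k:v for k,v in f.items() if k!="image"})
pickle.dump(d,open("f0.pkl","wb"))
for n in d: cv2.imwrite(f"pics/{n}0.png",cv2.resize(d[n]["image"],(800,600),interpolation=cv2.INTER_CUBIC))
E
```

```text
{'time_s': 0.0, 'qpos': array([-7.12766642e+01,  1.83501127e+01,  8.97080657e+01,  2.07041765e-04,
        7.20431020e+01, -1.14640442e+00]), 'qvel': array([ 0.09048596,  0.04259534,  0.05715321,  0.09073156,  0.05691806,
       -0.00489025]), 'effort': array([ 2.09067301e-03, -4.12461019e+01, -2.31976408e+01,  7.29205948e-02,
        4.57879307e-02, -1.50719607e-04]), 'ee_pos': array([ 195.26350478, -540.27914799,  213.12435777]), 'ee_rot': array([-1.79898744e+02, -2.22313964e-03,  1.98696743e+01]), 'force': array([-0.33157637, -0.57703471,  0.01390393]), 'torque': array([ 0.03325612, -0.01021247, -0.02803948]), 'gripper_force': 0.0, 'gripper_width': 91.08170425670723}
{'fovy': 42.829912106317295, 'cx': 263.05567819749155, 'cy': 194.65496342553843, 'D': array([-0.06537351,  0.        ,  0.        ,  0.        ,  0.        ]), 'eye': array([-364.70931835,  646.21260614,  702.43203234]), 'attitude': array([  59.79551177,   -0.64448247, -119.18605658])}
{'fovy': 43.816500561987404, 'cx': 244.52747036350146, 'cy': 185.0107066692218, 'D': array([-0.05427157,  0.        ,  0.        ,  0.        ,  0.        ]), 'eye': array([ 434.59081399,  156.58507298, 1364.2446333 ]), 'attitude': array([  2.88499155,   0.80170254, -90.2387656 ])}
```

View pics/scene0.png

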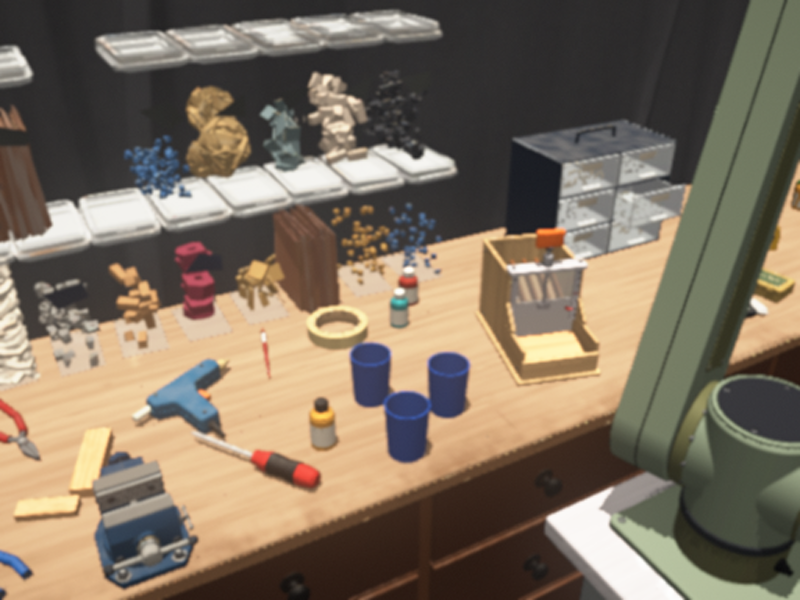

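View pics/top0.png

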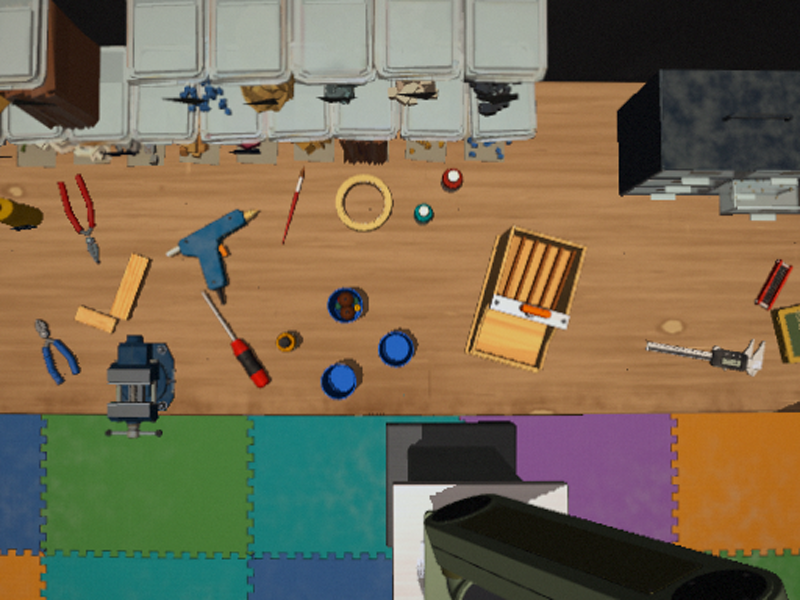

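The top picture shows three candidate blue cups at (346,305), (397,348) and (341,380). Only the one at (346,305) has beads in it, and it is also the farthest from the base. The sorter is near (527,300), with its handle at (536,311). I'll check the cup and the sorter corners in a close crop.

Run:
```python
from h import *
import pickle
f=pickle.load(open("f0.pkl","rb"))["top"]; im=f["image"]
# crop u 200..390, v 140..260
c=cv2.resize(im[135:260,195:385],None,fx=4.2,fy=4.2,interpolation=cv2.INTER_CUBIC)
cv2.imwrite("pics/crop0.png",c)
for n,u,v in(("c1",346,305),("c2",397,348),("c3",341,380)): 
    p=px2z(f,u*.64,v*.64,80);print(n,p,np.hypot(*p[:2]))
```

```text
c1 [472.21982718 236.58044135  80.        ] 528.168411035906
c2 [397.95720925 149.07457474  80.        ] 424.9625503891888
c3 [343.48192497 245.44278855  80.        ] 422.1634698037622
```

View pics/crop0.png

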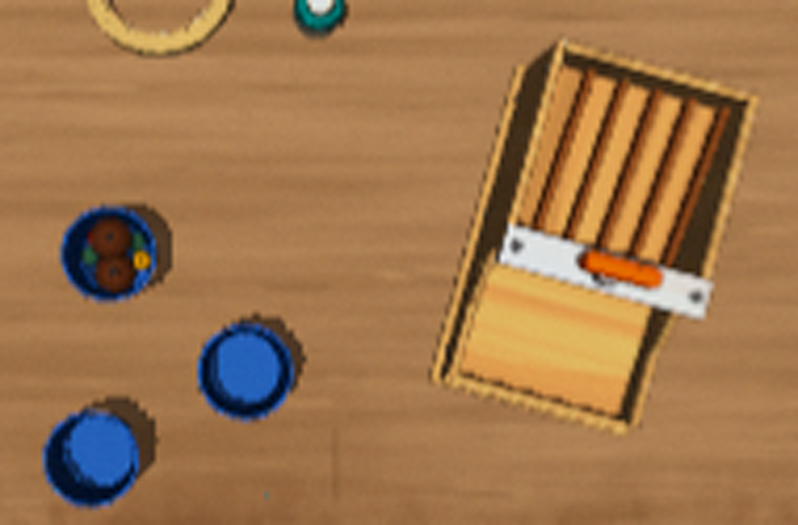

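The crop confirms beads in the cup with its rim centred at crop (109,253). The bridge bar's corners are at (505,226), (713,280), (498,262) and (705,318), the rear hopper rim corners at (562,42) and (757,98), and the handle runs from (583,260) to (662,276).

Run:
```python
from h import *
import pickle
d=pickle.load(open("f0.pkl","rb"));f=d["top"];g=d["scene"]
P=lambda u,v,z: px2z(f,u/4.2+195-.4,v/4.2+135-.4,z)
cup=P(109.5,253.5,80);print("cup",cup)
L={}
for n,u,v,z in(("bar bl",505,226,158),("bar br",713,280,158),("bar fl",498,262,158),("bar fr",705,318,158),("rim bl",562,42,150),("rim br",757,98,150),("h l",583,263,216),("h r",662,275,216)):
    L[n]=P(u,v,z)[:2];print(n,L[n])
def sim(pairs):
    # fit x,y,yaw with known model pts (sorter xy)
    A=np.array([p for p,_ in pairs],float);B=np.array([q for _,q in pairs])
    a=A-A.mean(0);b=B-B.mean(0)
    th=np.arctan2((a[:,0]*b[:,1]-a[:,1]*b[:,0]).sum(),(a*b).sum())
    r=np.array([[np.cos(th),-np.sin(th)],[np.sin(th),np.cos(th)]]);t=B.mean(0)-r@A.mean(0)
    return th,t,(B-(A@r.T+t))
w=np.linalg.norm(L["bar bl"]-L["bar br"])/2; print("bar halflen",w,"rim half",np.linalg.norm(L["rim bl"]-L["rim br"])/2)
wr=np.linalg.norm(L["rim bl"]-L["rim br"])/2
th,t,res=sim([((6,w),L["bar bl"]),((6,-w),L["bar br"]),((-18,w),L["bar fl"]),((-18,-w),L["bar fr"]),((124,wr),L["rim bl"]),((124,-wr),L["rim br"])])
print("yaw",np.degrees(th),"t",t);print(res.round(1))
r=np.array([[np.cos(th),-np.sin(th)],[np.sin(th),np.cos(th)]])
for z,n in((0,'h'),):print("handle sorter frame",[(r.T@(L[k]-t)).round(1) for k in("h l","h r")])
print("hopper mouth",r@[65,0]+t)
# scene check
for n,Q in(("cup rim c",[*cup[:2],80]),("cup c foot",[*cup[:2],0]),("gate handle",[*(r@[-6,0]+t),204])):print(n,proj(g,Q)/.64)
for n,u,v,z in(("teal",424,213,66),("ochre",288,341,75),("red",452,178,66),("sd handle",250,362,25),("sd tip",205,292,10)):print(n,px2z(f,u*.64,v*.64,z).round())
```

```text
cup [472.88327798 238.65123536  80.        ]
bar bl [485.99035831  -4.43872442]
bar br [ 452.87118355 -129.31024113]
bar fl [4.64351503e+02 1.57467958e-02]
bar fr [ 430.07411493 -124.13120799]
rim bl [598.26462428 -41.59433762]
rim br [ 563.51316384 -159.97181425]
h l [462.10613341 -41.12740812]
h r [455.00752705 -86.3284236 ]
bar halflen 64.59445685111072 rim half 61.68648752858099
yaw -15.949146179104265 t [463.2812686  -66.31315806]
[[-0.8  1.4]
 [ 1.6  0.8]
 [ 0.6 -0.7]
 [ 1.8 -0.7]
 [-1.2 -0.5]
 [-2.  -0.3]]
handle sorter frame [array([-8.1, 23.9]), array([ -2.5, -21.5])]
hopper mouth [525.77915624 -84.17412219]
cup rim c [370.19175833 351.74763522]
cup c foot [371.04469856 395.72374493]
gate handle [550.35830972 237.32222352]
teal [633. 100.  66.]
ochre [411. 337.  75.]
red [695.  51.  66.]
sd handle [372. 413.  25.]
sd tip [499. 499.  10.]
```

```bash
cat >> h.py <<'E'
def rot(az,tilt,roll=0,flip=0):
    "tool z at azimuth az, tilt degrees below level; y level before roll"
    a,b=np.radians([az,tilt]);h=np.array([np.cos(a),np.sin(a),0])
    z=np.cos(b)*h-np.array([0,0,np.sin(b)]);y=np.cross([0,0,1],h)*(-1 if flip else 1)
    return np.column_stack([np.cross(y,z),y,z])@R.from_euler('z',roll,degrees=True).as_matrix()
def cur():
    s=env.state();return np.array(s["ee_pos"]),R.from_euler('xyz',s["ee_rot"],degrees=True).as_matrix(),s
def go(G,M,P0=None,R0=None):
    "G: wanted grasp point, M: tool rotation; row to send from the pose (P0,R0) or the present one"
    p,r,s=cur(); p=p if P0 is None else P0; r=r if R0 is None else R0
    T=np.array(G,float)+M[:,2]*19
    sh=r.T@(T-p)/1000; rv=R.from_matrix(r.T@M).as_rotvec(degrees=True)
    print("row",sh.round(3),rv.round(1),"dist",np.linalg.norm(T-p).round(),"ang",np.linalg.norm(rv).round(),"tcp",T.round())
    return T,M
E
python3 - <<'E'
from h import *
p,r,s=cur()
print(r.round(2))
for fl in(0,1):
    for az in (120,):
        M=rot(az,35,0,fl);G=np.array([473,238.5,47])-M[:,2]*130
        print(fl);go(G+[0,0,150],M)
        M2=rot(60,60,0,fl); go([480,-60,380],M2)
E
```

```text
[[ 0.94  0.34 -0.  ]
 [ 0.34 -0.94  0.  ]
 [ 0.   -0.   -1.  ]]
0
row [ 0.542 -0.549 -0.047] [ 38.1 -45.5  73.3] dist 773.0 ang 94.0 tcp [518. 160. 261.]
row [ 0.438 -0.361 -0.15 ] [ 36.4 -13.2 135.9] dist 587.0 ang 141.0 tcp [485. -52. 364.]
1
row [ 0.542 -0.549 -0.047] [ 47.6  39.8 -91.5] dist 773.0 ang 111.0 tcp [518. 160. 261.]
row [ 0.438 -0.361 -0.15 ] [ 10.4  28.7 -39.2] dist 587.0 ang 50.0 tcp [485. -52. 364.]
```

send_rows(
  targets="0.1 -0.1 -0.15 0 0 0 100;0.44 -0.36 -0.15 10 29 -39 100;0.44 -0.36 -0.15 10 29 -39 100;0.44 -0.36 -0.15 10 29 -39 100;0.44 -0.36 -0.15 10 29 -39 100;0.44 -0.36 -0.15 10 29 -39 100;0.44 -0.36 -0.15 10 29 -39 100;0.44 -0.36 -0.15 10 29 -39 100;0.44 -0.36 -0.15 10 29 -39 100;0.44 -0.36 -0.15 10 29 -39 100;0.44 -0.36 -0.15 10 29 -39 100;0.44 -0.36 -0.15 10 29 -39 100",
)

```text
time_s: 1.1
ee_pos: [439.4, -130.3, 343.5]
ee_rot: [179.5, -30.1, 59.9]
force: [0.4, -0.1, -0.4]
gripper_width: 90.8
gripper_force: 0.0
```

Run:
```python
from h import *
p,r,s=cur();print(p.round(),s["qpos"].round(1))
for fl in(0,1):
    M=rot(120,35,0,fl);G=np.array([473,238.5,47])-M[:,2]*130
    go(G+[0,0,150],M); go(G,M)
```

```text
[ 439. -130.  343.] [-39.4   3.9  96.1  29.8  85.5 -12.9]
row [ 0.21  -0.079  0.217] [ 27.7 -50.4 124.1] dist 312.0 ang 137.0 tcp [518. 160. 261.]
row [ 0.135 -0.08   0.346] [ 27.7 -50.4 124.1] dist 380.0 ang 137.0 tcp [518. 160. 111.]
row [ 0.21  -0.079  0.217] [ 41.4  22.8 -44.6] dist 312.0 ang 65.0 tcp [518. 160. 261.]
row [ 0.135 -0.08   0.346] [ 41.4  22.8 -44.6] dist 380.0 ang 65.0 tcp [518. 160. 111.]
```

send_rows(
  targets="0.21 -0.08 0.217 41.4 22.8 -44.6 100;0.21 -0.08 0.217 41.4 22.8 -44.6 100;0.21 -0.08 0.217 41.4 22.8 -44.6 100;0.21 -0.08 0.217 41.4 22.8 -44.6 100;0.21 -0.08 0.217 41.4 22.8 -44.6 100;0.21 -0.08 0.217 41.4 22.8 -44.6 100;0.21 -0.08 0.217 41.4 22.8 -44.6 100;0.21 -0.08 0.217 41.4 22.8 -44.6 100;0.21 -0.08 0.217 41.4 22.8 -44.6 100;0.21 -0.08 0.217 41.4 22.8 -44.6 100;0.21 -0.08 0.217 41.4 22.8 -44.6 100",
)

```text
time_s: 2.02
ee_pos: [517.6, 159.2, 258.5]
ee_rot: [-179.8, -55.0, 119.9]
force: [0.6, -0.0, 0.6]
gripper_width: 91.3
gripper_force: 0.0
```

Run:
```python
from h import *
p,r,s=cur();print(p.round(),s["qpos"].round(1))
M=rot(120,35,0,1);print((r.T@M).round(3).tolist());G=np.array([473,238.5,47])-M[:,2]*130
go(G,M);go(np.array([473,238.5,47]),M)
cv2.imwrite("pics/s1.png",cv2.resize(eyes.grab_frame("scene")["image"],(800,600),interpolation=cv2.INTER_CUBIC))
```

```text
[518. 159. 259.] [ -7.8  29.9  85.6  41.3 102.  -43.2]
[[1.0, 0.001, 0.0], [-0.001, 1.0, 0.002], [-0.0, -0.002, 1.0]]
row [-0.121  0.001  0.085] [-0.1  0.  -0.1] dist 148.0 ang 0.0 tcp [518. 160. 111.]
row [-0.121  0.002  0.215] [-0.1  0.  -0.1] dist 247.0 ang 0.0 tcp [465. 252.  36.]
```

View pics/s1.png

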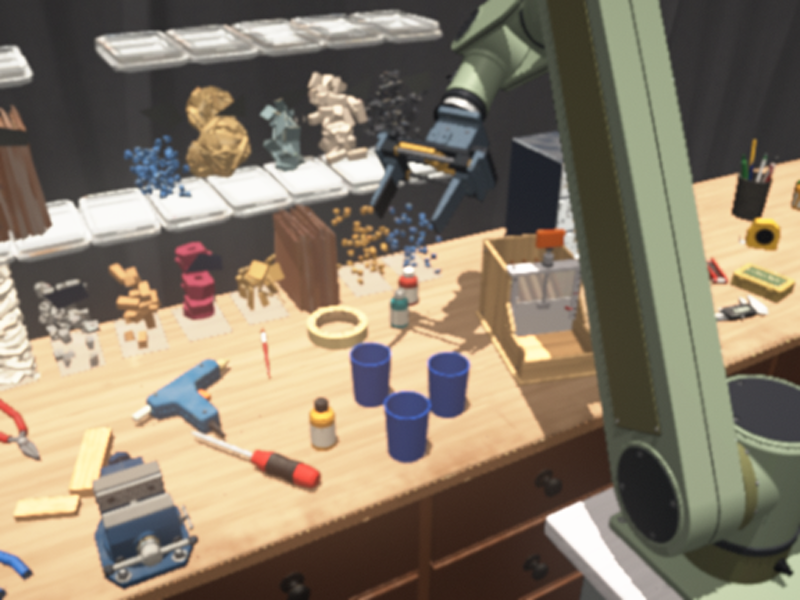

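The gripper hovers clear behind the bead cup, with the wrist well above the sorter. I'll go down, then in.

send_rows(
  targets="-0.03 0.0 0.021 0 0 0 100;-0.06 0.0 0.042 0 0 0 100;-0.09 0.001 0.063 0 0 0 100;-0.121 0.001 0.085 0 0 0 100;-0.121 0.001 0.085 0 0 0 100;-0.121 0.001 0.085 0 0 0 100",
)

```text
time_s: 2.57
ee_pos: [517.4, 158.9, 113.3]
ee_rot: [-179.9, -55.1, 119.8]
force: [0.4, 0.7, -0.2]
gripper_width: 91.0
gripper_force: 0.0
```

Run:
```python
from h import *
p,r,s=cur();print(p.round(),s["qpos"].round(1),s["force"].round(1))
M=rot(120,35,0,1);go(np.array([473,238.5,47]),M)
cv2.imwrite("pics/s2.png",cv2.resize(eyes.grab_frame("top")["image"][110:290,160:400],(800,600),interpolation=cv2.INTER_CUBIC))
```

```text
[517. 159. 113.] [ -7.9  38.4  93.8  40.3  89.3 -54.1] [ 0.4  0.7 -0.2]
row [-0.002  0.001  0.132] [ 0.  -0.1 -0.1] dist 132.0 ang 0.0 tcp [465. 252.  36.]
```

View pics/s2.png

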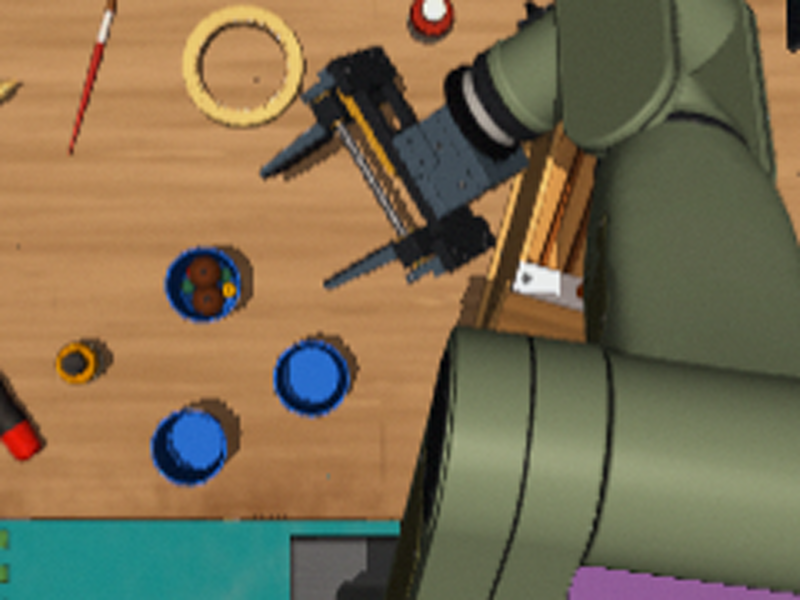

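The fingers straddle the approach line to the bead cup (205,285), and the cup at (312,377) is clear of the near finger. Going in.

send_rows(
  targets="-0.0 0.001 0.02 0 0 0 100;0 0.001 0.045 0 0 0 100;0 0.001 0.07 0 0 0 100;-0.001 0.001 0.09 0 0 0 100;-0.001 0.001 0.11 0 0 0 100;-0.002 0.001 0.122 0 0 0 100;-0.002 0.001 0.132 0 0 0 100;-0.002 0.001 0.132 0 0 0 100;-0.002 0.001 0.132 0 0 0 100",
)

```text
time_s: 3.37
ee_pos: [466.3, 252.5, 35.9]
ee_rot: [179.7, -54.9, 120.3]
force: [0.4, 0.5, 0.8]
gripper_width: 91.2
gripper_force: 0.0
```

send_rows(
  targets="0 0 0 0 0 0 70;0 0 0 0 0 0 60;0 0 0 0 0 0 50;0 0 0 0 0 0 40;0 0 0 0 0 0 40;0 0 0 0 0 0 40;0 0 0 0 0 0 40;0 0 0 0 0 0 40",
  grip_force=20,
)

```text
time_s: 4.03
ee_pos: [465.5, 252.5, 35.0]
ee_rot: [179.9, -55.0, 120.2]
force: [-0.2, -1.6, 0.7]
gripper_width: 58.6
gripper_force: 19.9
```

Run:
```python
from h import *
p,r,s=cur();print(p.round(1),s["qpos"].round(1),s["force"].round(1),s["torque"].round(2),s["gripper_width"],s["gripper_force"])
M=rot(120,35,0,1)
go([473,238.5,47+150],M); T,N=go([473,100,47+240],rot(95,20,0,1))
```

```text
[465.5 252.5  35. ] [  0.3  41.1 104.6  47.2  75.8 -59.8] [-0.2 -1.6  0.7] [-0.3  -0.34  0.01] 58.586212566424415 19.934297241288732
row [ 0.124 -0.    -0.087] [-0.   0.   0.1] dist 151.0 ang 0.0 tcp [465. 252. 186.]
row [ 0.132 -0.062 -0.239] [-22.3  14.8  11.7] dist 280.0 ang 29.0 tcp [471. 118. 281.]
```

send_rows(
  targets="0.006 0 -0.004 0 0 0 40;0.018 0 -0.012 0 0 0 40;0.036 0 -0.025 0 0 0 40;0.056 0 -0.039 0 0 0 40;0.076 0 -0.053 0 0 0 40;0.098 0 -0.068 0 0 0 40;0.12 0 -0.084 0 0 0 40;0.142 0 -0.099 0 0 0 40;0.164 0 -0.115 0 0 0 40;0.182 0 -0.127 0 0 0 40;0.192 0 -0.134 0 0 0 40;0.197 0 -0.138 0 0 0 40",
)

```text
time_s: 5.03
ee_pos: [465.0, 252.6, 277.5]
ee_rot: [179.6, -54.8, 120.4]
force: [0.3, 0.2, -2.4]
gripper_width: 58.6
gripper_force: 20.0
```

```bash
cat >> h.py <<'E'
TH=np.radians(-15.95);RS=np.array([[np.cos(TH),-np.sin(TH)],[np.sin(TH),np.cos(TH)]]);TS=np.array([463.3,-66.3])
S=lambda x,y,z: np.array([*(RS@[x,y]+TS),z])
E
python3 - <<'E'
from h import *
p,r,s=cur();print(p.round(1),s["qpos"].round(1),s["force"].round(1),s["gripper_width"],s["gripper_force"])
for az,k in((105,.33),(90,.67),(74,1)):
    G=(1-k)*np.array([473,238.5,282])+k*S(42,15,282)
    print(az,G.round());go(G,rot(az,35,0,1))
E
```

```text
[465.  252.6 277.5] [  0.3  24.   92.7  45.6  95.9 -39. ] [ 0.3  0.2 -2.4] 58.562940708856445 20.01422354102033
105 [484. 139. 282.]
row [-0.059 -0.036 -0.073] [-12.2   0.1   8.9] dist 100.0 ang 15.0 tcp [480. 154. 271.]
90 [496.  36. 282.]
row [-0.114 -0.074 -0.151] [-24.5   0.1  17.5] dist 203.0 ang 30.0 tcp [496.  52. 271.]
74 [508. -63. 282.]
row [-0.169 -0.11  -0.229] [-37.6   0.1  26.7] dist 305.0 ang 46.0 tcp [512. -48. 271.]
```

send_rows(
  targets="-0.004 -0.003 -0.006 -1 0 0.7 40;-0.014 -0.009 -0.018 -3 0 2.1 40;-0.026 -0.017 -0.035 -6 0 4.2 40;-0.042 -0.027 -0.056 -9.3 0 6.6 40;-0.059 -0.038 -0.078 -13 0 9.2 40;-0.076 -0.049 -0.101 -17 0 12 40;-0.093 -0.06 -0.125 -21 0 14.7 40;-0.111 -0.072 -0.15 -25 0 17.5 40;-0.128 -0.083 -0.173 -28.6 0 20.3 40;-0.145 -0.094 -0.196 -32.2 0 22.9 40;-0.158 -0.103 -0.214 -35.2 0 25 40;-0.166 -0.108 -0.225 -37 0 26.3 40",
)

```text
time_s: 6.03
ee_pos: [510.9, -46.3, 266.6]
ee_rot: [-179.3, -54.8, 73.7]
force: [-0.6, 0.4, -1.6]
gripper_width: 58.6
gripper_force: 20.0
```

send_rows(
  targets="-0.002 -0.001 -0.004 -0.6 0 0.4 40;-0.002 -0.001 -0.004 -0.6 0 0.4 40;-0.002 -0.001 -0.004 -0.6 0 0.4 40",
)

```text
time_s: 6.28
ee_pos: [509.0, -47.0, 268.6]
ee_rot: [-179.5, -54.9, 73.5]
force: [-0.3, 0.3, -2.9]
gripper_width: 58.7
gripper_force: 20.0
```

Run:
```python
from h import *
p,r,s=cur();print(p.round(1),s["ee_rot"].round(1),s["qpos"].round(1),s["force"].round(1),s["gripper_width"],s["gripper_force"])
T,N=go(S(42,15,270),rot(74,0,0,1))
for ph in (35,70,105,140):go(S(42,15,270),rot(74,0,ph,1),T,N)
cv2.imwrite("pics/s3.png",cv2.resize(eyes.grab_frame("top")["image"][110:290,160:400],(800,600),interpolation=cv2.INTER_CUBIC))
```

```text
[509.  -47.  268.6] [-179.5  -54.9   73.5] [-36.9  18.9 102.5  49.9  87.2 -36.7] [-0.3  0.3 -2.9] 58.65014342559897 20.012627781934498
row [0.003 0.003 0.002] [-0.1 35.1 -0.3] dist 5.0 ang 35.0 tcp [513. -45. 270.]
row [0. 0. 0.] [-0. -0. 35.] dist 0.0 ang 35.0 tcp [513. -45. 270.]
row [0. 0. 0.] [ 0. -0. 70.] dist 0.0 ang 70.0 tcp [513. -45. 270.]
row [0. 0. 0.] [  0.  -0. 105.] dist 0.0 ang 105.0 tcp [513. -45. 270.]
row [0. 0. 0.] [ -0.  -0. 140.] dist 0.0 ang 140.0 tcp [513. -45. 270.]
```

View pics/s3.png

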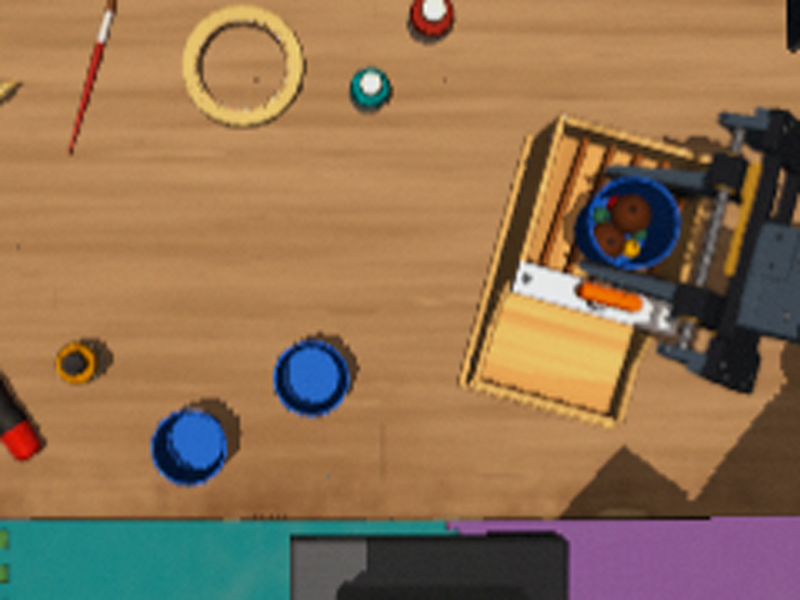

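The cup is over the hopper with all the beads visible in it. I'll level the tool, then roll it.

send_rows(
  targets="0.001 0.001 0 0 6 0 40;0.002 0.002 0 0 12 0 40;0.003 0.003 0 0 18 0 40;0.003 0.003 0.001 0 24 0 40;0.003 0.003 0.001 0 30 0 40;0.003 0.003 0.002 0 35 0 40;0.003 0.003 0.002 0 35 0 40",
)

```text
time_s: 6.92
ee_pos: [513.6, -44.1, 267.1]
ee_rot: [-83.6, -89.3, -22.3]
force: [-0.9, 0.8, -3.6]
gripper_width: 58.9
gripper_force: 20.0
```

Run:
```python
from h import *
p,r,s=cur();print(p.round(1),s["ee_rot"].round(1),s["qpos"].round(1),s["force"].round(1))
go(S(42,15,270),rot(74,0,0,1));go(S(42,15,270),rot(74,0,70,1))
```

```text
[513.6 -44.1 267.1] [-83.6 -89.3 -22.3] [-42.2  35.2 110.   68.  104.7 -57.4] [-0.9  0.8 -3.6]
row [ 0.003 -0.    -0.001] [-0.  -0.1 -0.7] dist 3.0 ang 1.0 tcp [513. -45. 270.]
row [ 0.003 -0.    -0.001] [-0.1 -0.  69.3] dist 3.0 ang 69.0 tcp [513. -45. 270.]
```

send_rows(
  targets="0.003 0 0 0 0 6 40;0.003 0 0 0 0 12 40;0.003 0 0 0 0 18 40;0.003 0 0 0 0 24 40;0.003 0 0 0 0 30 40;0.003 0 0 0 0 36 40;0.003 0 0 0 0 42 40;0.003 0 0 0 0 47 40;0.003 0 0 0 0 52 40;0.003 0 0 0 0 56 40;0.003 0 0 0 0 60 40;0.003 0 0 0 0 64 40",
)

```text
time_s: 7.92
ee_pos: [513.8, -44.1, 274.2]
ee_rot: [-90.4, -25.7, -15.8]
force: [-0.0, -0.1, -1.6]
gripper_width: 58.9
gripper_force: 20.0
```

send_rows(
  targets="0 0 0 0 0 5 40;0 0 0 0 0 10 40;0 0 0 0 0 16 40;0 0 0 0 0 22 40;0 0 0 0 0 29 40;0 0 0 0 0 36 40;0 0 0 0 0 43 40;0 0 0 0 0 50 40;0 0 0 0 0 57 40;0 0 0 0 0 64 40;0 0 0 0 0 70 40;0 0 0 0 0 76 40",
)

```text
time_s: 8.92
ee_pos: [513.8, -44.1, 274.5]
ee_rot: [-90.4, 50.4, -16.3]
force: [-0.3, -0.0, -0.4]
gripper_width: 59.0
gripper_force: 19.9
```

Run:
```python
from h import *
p,r,s=cur();print(p.round(1),s["ee_rot"].round(1),s["qpos"].round(1),s["force"].round(1),s["gripper_width"])
go(S(42,15,270),rot(74,0,140,1))
a=cv2.resize(eyes.grab_frame("top")["image"][120:260,280:400],(400,467),interpolation=cv2.INTER_CUBIC)
b=cv2.resize(eyes.grab_frame("scene")["image"][110:250,280:400],(400,467),interpolation=cv2.INTER_CUBIC)
cv2.imwrite("pics/s4.png",np.hstack([a,b]))
```

```text
[513.8 -44.1 274.5] [-90.4  50.4 -16.3] [-42.2  34.4 109.6  68.1 104.8  83.4] [-0.3 -0.  -0.4] 58.99906720911142
row [ 0.003  0.003 -0.001] [ 0.2 -0.2 -0.4] dist 5.0 ang 0.0 tcp [513. -45. 270.]
```

View pics/s4.png

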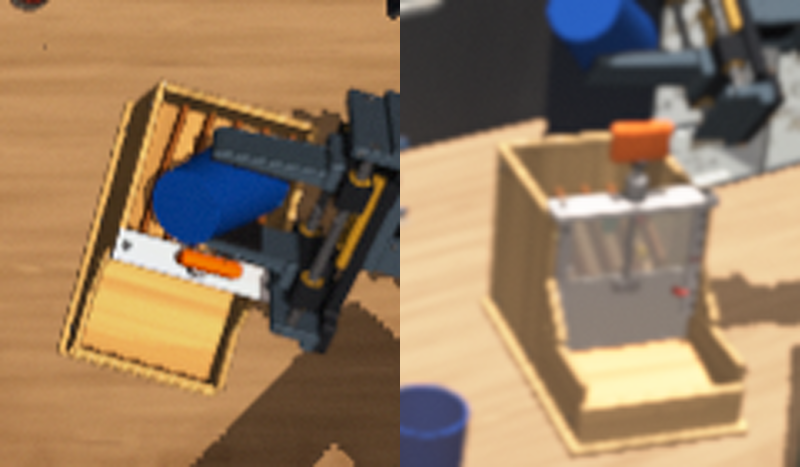

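The cup is inverted over the hopper and nothing is visible on the worktop or in the tray. I'll roll 10° more and dwell briefly, then roll back.

send_rows(
  targets="0 0 0 0 0 5 40;0 0 0 0 0 10 40;0 0 0 0 0 10 40;0 0 0 0 0 10 40;0 0 0 0 0 10 40;0 0 0 0 0 10 40",
)

```text
time_s: 9.52
ee_pos: [513.6, -44.9, 273.7]
ee_rot: [-90.3, 60.1, -16.3]
force: [-0.6, -0.1, -1.4]
gripper_width: 59.0
gripper_force: 19.9
```

send_rows(
  targets="0 0 0 0 0 -7 40;0 0 0 0 0 -14 40;0 0 0 0 0 -21 40;0 0 0 0 0 -28 40;0 0 0 0 0 -35 40;0 0 0 0 0 -42 40;0 0 0 0 0 -49 40;0 0 0 0 0 -56 40;0 0 0 0 0 -63 40;0 0 0 0 0 -70 40;0 0 0 0 0 -75 40;0 0 0 0 0 -75 40",
)

```text
time_s: 10.52
ee_pos: [513.6, -45.0, 273.6]
ee_rot: [-90.1, -15.0, -16.0]
force: [-0.3, 0.9, -1.1]
gripper_width: 58.6
gripper_force: 20.0
```

send_rows(
  targets="0 0 0 0 0 -7 40;0 0 0 0 0 -14 40;0 0 0 0 0 -21 40;0 0 0 0 0 -28 40;0 0 0 0 0 -35 40;0 0 0 0 0 -42 40;0 0 0 0 0 -49 40;0 0 0 0 0 -56 40;0 0 0 0 0 -63 40;0 0 0 0 0 -70 40;0 0 0 0 0 -75 40;0 0 0 0 0 -75 40",
)

```text
time_s: 11.52
ee_pos: [513.5, -45.0, 273.6]
ee_rot: [-123.4, -89.8, 17.4]
force: [0.5, -0.8, -1.0]
gripper_width: 58.3
gripper_force: 20.0
```

Run:
```python
from h import *
p,r,s=cur();print(p.round(1),s["ee_rot"].round(1),s["qpos"].round(1),s["force"].round(1),s["gripper_width"])
M=rot(120,35,0,1)
go(S(42,15,282),rot(74,35,0,1));go([473,238.5,282],M)
```

```text
[513.5 -45.  273.6] [-123.4  -89.8   17.4] [-42.3  34.6 109.7  68.1 104.9 -57. ] [ 0.5 -0.8 -1. ] 58.29770053322156
row [-0.002 -0.    -0.004] [ -0.  -34.9  -0.2] dist 4.0 ang 35.0 tcp [512. -48. 271.]
row [-0.002 -0.128  0.272] [ 44.5 -33.  -14.3] dist 301.0 ang 57.0 tcp [465. 252. 271.]
```

send_rows(
  targets="-0.002 0 0 0 -6 0 40;-0.002 0 -0.002 0 -13 0 40;-0.002 0 -0.002 0 -20 0 40;-0.002 0 -0.003 0 -28 0 40;-0.002 0 -0.004 0 -35 0 40;-0.002 -0.03 0.06 9 -35 -3 40;-0.002 -0.06 0.13 20 -35 -6 40;-0.002 -0.09 0.19 30 -34 -9 40;-0.002 -0.115 0.245 39 -33 -12 40;-0.002 -0.128 0.272 44.5 -33 -14.3 40;-0.002 -0.128 0.272 44.5 -33 -14.3 40;-0.002 -0.128 0.272 44.5 -33 -14.3 40",
)

```text
time_s: 12.52
ee_pos: [468.1, 241.8, 271.0]
ee_rot: [-179.8, -55.0, 120.0]
force: [1.8, 0.3, -0.7]
gripper_width: 58.3
gripper_force: 20.0
```

Run:
```python
from h import *
p,r,s=cur();print(p.round(1),s["ee_rot"].round(1),s["qpos"].round(1),s["force"].round(1),s["gripper_width"])
M=rot(120,35,0,1)
go([473,238.5,282],M);go([473,238.5,60],M)
a=cv2.resize(eyes.grab_frame("top")["image"][120:260,280:400],(400,467),interpolation=cv2.INTER_CUBIC)
b=cv2.resize(eyes.grab_frame("scene")["image"][80:220,160:280],(400,467),interpolation=cv2.INTER_CUBIC)
cv2.imwrite("pics/s5.png",np.hstack([a,b]))
```

```text
[468.1 241.8 271. ] [-179.8  -55.   120. ] [ -0.7  24.8  92.6  45.   96.3 -39.9] [ 1.8  0.3 -0.7] 58.27614934279789
row [0.006 0.003 0.008] [-0.2 -0.   0. ] dist 11.0 ang 0.0 tcp [465. 252. 271.]
row [-0.176  0.003  0.136] [-0.2 -0.   0. ] dist 222.0 ang 0.0 tcp [465. 252.  49.]
```

View pics/s5.png

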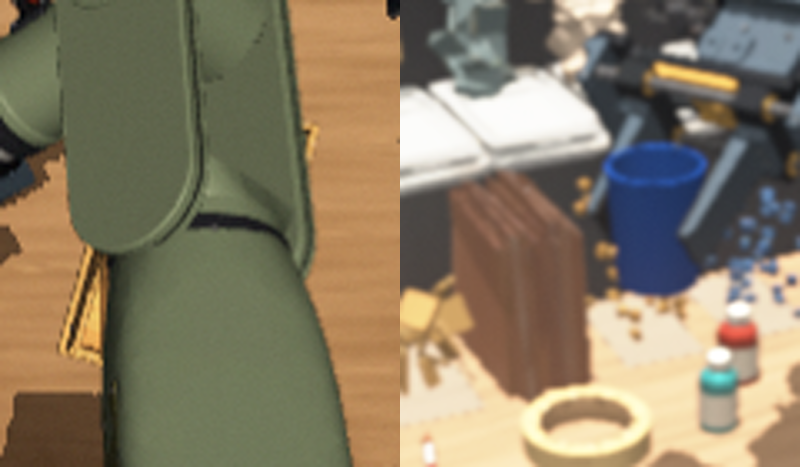

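The cup is upright and held, and the arm hides the sorter from above. I'll lower the cup.

send_rows(
  targets="-0.015 0.003 0.02 0 0 0 40;-0.04 0.003 0.04 0 0 0 40;-0.065 0.003 0.058 0 0 0 40;-0.09 0.003 0.075 0 0 0 40;-0.115 0.003 0.093 0 0 0 40;-0.14 0.003 0.111 0 0 0 40;-0.16 0.003 0.125 0 0 0 40;-0.172 0.003 0.133 0 0 0 40;-0.176 0.003 0.136 0 0 0 40;-0.176 0.003 0.136 0 0 0 40;-0.176 0.003 0.136 0 0 0 40",
)

```text
time_s: 13.53
ee_pos: [465.6, 250.0, 50.2]
ee_rot: [179.9, -55.0, 120.1]
force: [-0.3, 0.9, -1.6]
gripper_width: 58.5
gripper_force: 20.0
```

send_rows(
  targets="-0.003 0 0.002 0 0 0 40;-0.005 0 0.004 0 0 0 40;-0.007 0 0.005 0 0 0 40;-0.0085 0 0.006 0 0 0 40;-0.0095 0 0.0065 0 0 0 40;-0.0095 0 0.0065 0 0 0 40;-0.0095 0 0.0065 0 0 0 40",
)

```text
time_s: 14.12
ee_pos: [465.1, 249.9, 37.8]
ee_rot: [180.0, -55.0, 120.1]
force: [0.1, -0.5, -1.0]
gripper_width: 58.4
gripper_force: 20.0
```

send_rows(
  targets="-0.001 0 0.0006 0 0 0 40;-0.0016 0 0.0011 0 0 0 40;-0.0016 0 0.0011 0 0 0 40;-0.0016 0 0.0011 0 0 0 40",
)

```text
time_s: 14.45
ee_pos: [465.1, 249.9, 35.8]
ee_rot: [179.9, -55.0, 120.1]
force: [0.1, -1.0, -1.2]
gripper_width: 58.2
gripper_force: 20.0
```

send_rows(
  targets="-0.0008 0 0.0006 0 0 0 40;-0.0016 0 0.0011 0 0 0 40;-0.0016 0 0.0011 0 0 0 40;-0.0016 0 0.0011 0 0 0 40",
)

```text
time_s: 14.78
ee_pos: [465.2, 250.0, 35.5]
ee_rot: [179.9, -55.2, 120.1]
force: [0.9, -2.9, 5.6]
gripper_width: 58.4
gripper_force: 19.9
```

Contact with the worktop (5.6 N). Releasing.

send_rows(
  targets="0.0005 0 -0.0005 0 0 0 66;0.0005 0 -0.0005 0 0 0 70;0.0005 0 -0.0005 0 0 0 80;0.0005 0 -0.0005 0 0 0 90;0 0 0 0 0 0 100;0 0 0 0 0 0 100;0 0 0 0 0 0 100",
)

```text
time_s: 15.37
ee_pos: [465.0, 250.0, 33.7]
ee_rot: [180.0, -55.0, 120.0]
force: [0.2, -0.2, 1.3]
gripper_width: 90.6
gripper_force: 0.0
```

send_rows(
  targets="0 0 -0.01 0 0 0 100;0 0 -0.03 0 0 0 100;0 0 -0.055 0 0 0 100;0 0 -0.08 0 0 0 100;0 0 -0.105 0 0 0 100;0 0 -0.13 0 0 0 100;0.02 0 -0.15 0 0 0 100;0.05 0 -0.17 0 0 0 100;0.08 0 -0.19 0 0 0 100;0.11 0 -0.21 0 0 0 100;0.14 0 -0.23 0 0 0 100;0.17 0 -0.25 0 0 0 100",
)

```text
time_s: 16.37
ee_pos: [518.2, 156.2, 318.5]
ee_rot: [-180.0, -55.0, 120.0]
force: [0.8, -0.0, -0.2]
gripper_width: 91.4
gripper_force: 0.0
```

Run:
```python
from h import *
p,r,s=cur();print(p.round(1),s["ee_rot"].round(1),s["qpos"].round(1),s["force"].round(1),s["gripper_width"])
H=S(-6,0,204)
for az,fl in((-16,0),(-16,1),(164,0)):
    # tool down, y along sorter x
    x=0
for sg in(1,-1):
    y=np.array([*(RS@[sg,0]),0]);z=np.array([0,0,-1.]);M=np.column_stack([np.cross(y,z),y,z])
    print(sg);go(H+[0,0,140],M)
```

```text
[518.2 156.2 318.5] [-180.  -55.  120.] [ -8.1  27.4  80.8  42.5 107.5 -38.4] [ 0.8 -0.  -0.2] 91.40503788477578
1
row [-0.087 -0.163 -0.135] [-22.  -51.9  42.3] dist 229.0 ang 70.0 tcp [458. -65. 325.]
-1
row [-0.087 -0.163 -0.135] [  63.2  -26.8 -121.4] dist 229.0 ang 139.0 tcp [458. -65. 325.]
```

send_rows(
  targets="-0.015 -0.027 -0.022 -3.7 -8.7 7 100;-0.03 -0.054 -0.045 -7.3 -17.3 14 100;-0.044 -0.082 -0.068 -11 -26 21 100;-0.058 -0.11 -0.09 -14.7 -34.6 28 100;-0.073 -0.137 -0.113 -18.3 -43 35 100;-0.087 -0.163 -0.135 -22 -51.9 42.3 100;-0.087 -0.163 -0.135 -22 -51.9 42.3 100;-0.087 -0.163 -0.135 -22 -51.9 42.3 100;-0.087 -0.163 -0.135 -22 -51.9 42.3 100;-0.087 -0.163 -0.135 -22 -51.9 42.3 100;-0.087 -0.163 -0.135 -22 -51.9 42.3 100;-0.087 -0.163 -0.135 -22 -51.9 42.3 100",
)

```text
time_s: 17.37
ee_pos: [457.3, -63.0, 323.0]
ee_rot: [-180.0, -0.1, 74.3]
force: [-0.3, -0.5, 0.5]
gripper_width: 91.2
gripper_force: 0.0
```

```bash
cat >> h.py <<'E'
_y=np.array([*(RS@[1,0]),0]);_z=np.array([0,0,-1.]);MD=np.column_stack([np.cross(_y,_z),_y,_z])
E
python3 - <<'E'
from h import *
p,r,s=cur();print(p.round(1),s["ee_rot"].round(1),s["qpos"].round(1),s["force"].round(1),s["gripper_width"])
go(S(-6,0,344),MD);go(S(-6,0,206),MD)
g=eyes.grab_frame("scene")
for Q in(S(-6,0,204),S(-6,23,218),S(-6,-23,218),S(-6,23,190),S(-6,-23,190)):print((proj(g,Q)-[130,80])/.3)
a=cv2.resize(g["image"][80:260,130:370],(800,600),interpolation=cv2.INTER_CUBIC)
cv2.imwrite("pics/s6.png",a)
f=eyes.grab_frame("top");cv2.imwrite("pics/t6.png",cv2.resize(f["image"][130:250,195:355],(800,600),interpolation=cv2.INTER_CUBIC))
E
```

```text
[457.3 -63.  323. ] [-1.80e+02 -1.00e-01  7.43e+01] [-9.3  4.8 91.5  0.1 83.7  6.4] [-0.3 -0.5  0.5] 91.22060679035715
row [-0.002  0.001 -0.002] [-0.  -0.1  0.2] dist 3.0 ang 0.0 tcp [458. -65. 325.]
row [-0.002  0.001  0.136] [-0.  -0.1  0.2] dist 136.0 ang 0.0 tcp [458. -65. 187.]
[740.73361654 239.61450588]
[712.63037309 224.57004755]
[772.49112012 219.21399226]
[709.04382442 259.96805187]
[768.24890261 254.35903311]
```

View pics/s6.png

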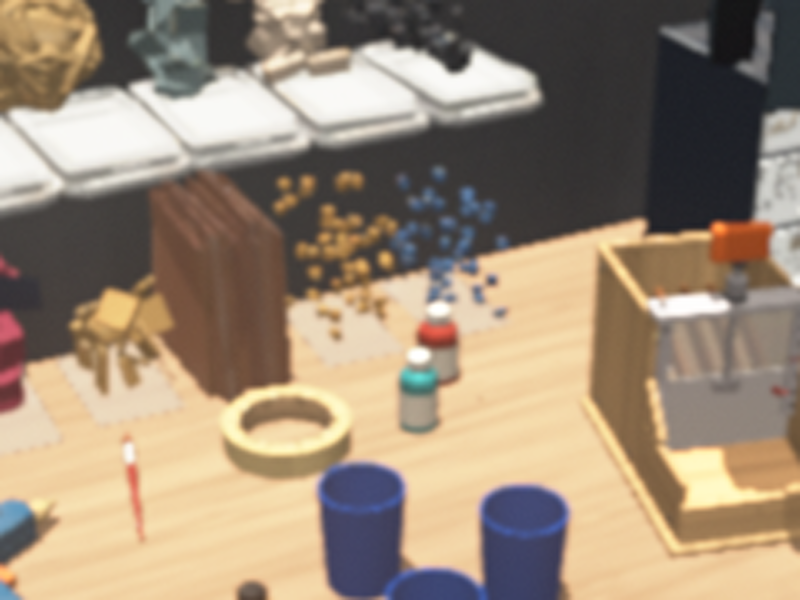

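The cup stands upright at (362,530), and the handle at (741,240) matches its projection within a pixel or two. I'll descend and check the inside of the cup by code.

send_rows(
  targets="-0.002 0.001 0.02 0 0 0 100;-0.002 0.001 0.045 0 0 0 100;-0.002 0.001 0.07 0 0 0 100;-0.002 0.001 0.095 0 0 0 80;-0.002 0.001 0.115 0 0 0 60;-0.002 0.001 0.13 0 0 0 60;-0.002 0.001 0.136 0 0 0 60;-0.002 0.001 0.136 0 0 0 60;-0.002 0.001 0.136 0 0 0 60",
)

```text
time_s: 18.22
ee_pos: [458.7, -66.4, 186.7]
ee_rot: [-180.0, -0.1, 74.0]
force: [-0.6, -0.2, 0.2]
gripper_width: 55.5
gripper_force: 0.0
```

Run:
```python
from h import *
p,r,s=cur();print(p.round(1),s["qpos"].round(1),s["force"].round(1),s["gripper_width"])
go(S(-6,0,206),MD)
f=eyes.grab_frame("top");im=f["image"].astype(int)
u,v=proj(f,[473,238.5,10]).round().astype(int)
q=im[v-12:v+13,u-12:u+13];b,g,rr=q[...,0],q[...,1],q[...,2]
print("cup: non-blue px within radius 8",sum(1 for y in range(25) for x in range(25) if (y-12)**2+(x-12)**2<64 and max(g[y,x],rr[y,x])>b[y,x]), q[12,12],q[6,12],q[12,18])
```

```text
[458.7 -66.4 186.7] [-9.700e+00  9.500e+00  1.059e+02  1.000e-01  6.460e+01  6.200e+00] [-0.6 -0.2  0.2] 55.54068361402606
row [ 0.001 -0.002 -0.   ] [-0.  -0.1 -0. ] dist 2.0 ang 0.0 tcp [458. -65. 187.]
cup: non-blue px within radius 8 0 [195 102  36] [198 106  39] [196 103  39]
```

Cup empty. Closing on the handle.

send_rows(
  targets="0.001 -0.002 0 0 0 0 50;0.001 -0.002 0 0 0 0 35;0.001 -0.002 0 0 0 0 20;0.001 -0.002 0 0 0 0 10;0.001 -0.002 0 0 0 0 5;0.001 -0.002 0 0 0 0 0;0.001 -0.002 0 0 0 0 0;0.001 -0.002 0 0 0 0 0;0.001 -0.002 0 0 0 0 0;0.001 -0.002 0 0 0 0 0",
  grip_force=40,
)

```text
time_s: 19.1
ee_pos: [458.0, -64.5, 186.6]
ee_rot: [179.9, -0.1, 74.0]
force: [5.6, -1.7, -2.0]
gripper_width: 11.8
gripper_force: 40.0
```

send_rows(
  targets="0 0.001 -0.003 0 0 0 0;0 0.001 -0.006 0 0 0 0;0 0.001 -0.009 0 0 0 0;0 0.001 -0.012 0 0 0 0;0 0.001 -0.015 0 0 0 0;0 0.001 -0.018 0 0 0 0;0 0.001 -0.021 0 0 0 0;0 0.001 -0.024 0 0 0 0;0 0.001 -0.026 0 0 0 0;0 0.001 -0.028 0 0 0 0;0 0.001 -0.028 0 0 0 0;0 0.001 -0.028 0 0 0 0",
)

```text
time_s: 20.1
ee_pos: [457.9, -64.6, 214.3]
ee_rot: [180.0, -0.1, 74.1]
force: [5.8, -0.6, -7.7]
gripper_width: 11.6
gripper_force: 40.0
```

send_rows(
  targets="0 0 0 0 0 0 0;0 0 0 0 0 0 0;0 0 0 0 0 0 0;0 0 0 0 0 0 0;0 0 0 0 0 0 0;0 0 0 0 0 0 0;0 0 0 0 0 0 0;0 0 0 0 0 0 0;0 0 0 0 0 0 0;0 0 0 0 0 0 0;0 0 0 0 0 0 0;0 0 0 0 0 0 0",
)

```text
time_s: 21.1
ee_pos: [457.9, -64.5, 214.3]
ee_rot: [180.0, -0.1, 74.1]
force: [5.6, -1.4, -8.7]
gripper_width: 12.2
gripper_force: 40.0
```

Run:
```python
from h import *
p,r,s=cur();print(p.round(1),s["force"].round(1),s["gripper_width"],s["gripper_force"])
a=eyes.grab_frame("scene")["image"][130:240,300:390];b=eyes.grab_frame("top")["image"][150:250,290:380]
cv2.imwrite("pics/s7.png",np.hstack([cv2.resize(a,(430,526),interpolation=cv2.INTER_CUBIC),cv2.resize(b,(370,526),interpolation=cv2.INTER_CUBIC)]))
```

```text
[457.9 -64.5 214.3] [ 5.6 -1.4 -8.7] 12.160817800116224 39.99813616275787
```

View pics/s7.png

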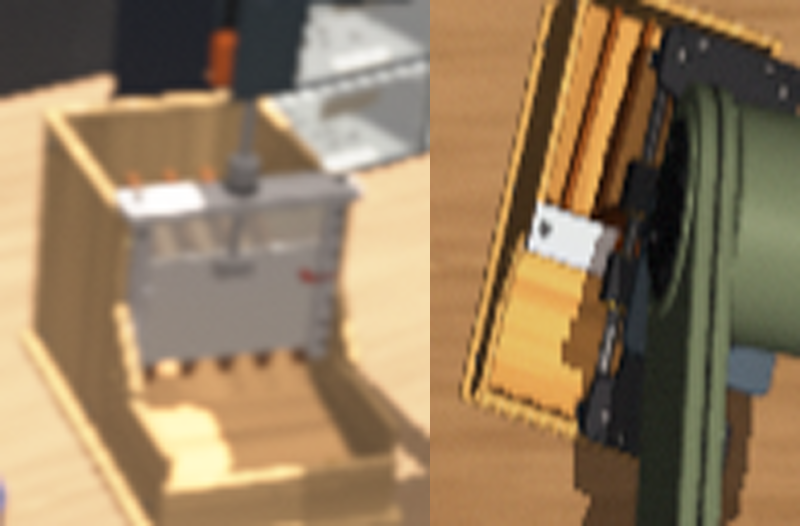

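The gate is up about 28 mm: the tool rose 27.7 mm, the load is 8.7 N and the pointer is near the mark at (310,275). The arm covers half the tray, and no beads are visible in the open half, so I'll look for bead colours by code.

```bash
cat > bd.py <<'E'
from h import *
def find(f,z=30,tag=""):
    im=f["image"];hsv=cv2.cvtColor(im,cv2.COLOR_BGR2HSV)
    C={"green":((40,70,40),(85,255,255)),"red":((172,110,60),(180,255,255)),"red0":((0,170,60),(5,255,255)),"yellow":((22,190,120),(34,255,255)),"dark":((3,100,20),(12,255,110))}
    for n,(lo,hi) in C.items():
        m=cv2.inRange(hsv,lo,hi);k,l,st,c=cv2.connectedComponentsWithStats(m)
        for i in range(1,k):
            if st[i,4]<3: continue
            P=px2z(f,*c[i],z);q=RS.T@(P[:2]-TS)
            if -115<q[0]<160 and -80<q[1]<80: print(tag,n,"px",c[i].round(),"area",st[i,4],"sorter",q.round())
if __name__=="__main__":
    for n in("top","scene"):find(eyes.grab_frame(n),30,n)
    im=cv2.imread("pics/t6.png");t=eyes.grab_frame("top")["image"]*0
    t[130:250,195:355]=cv2.resize(im,(160,120),interpolation=cv2.INTER_AREA);f=eyes.grab_frame("top");f["image"]=t;find(f,60,"t6")
    print(env.state()["time_s"])
E
python3 bd.py
```

```text
top dark px [335. 179.] area 112 sorter [55.  2.]
top dark px [329. 166.] area 11 sorter [86. 29.]
top dark px [325. 177.] area 5 sorter [54. 31.]
top dark px [322. 188.] area 3 sorter [21. 32.]
top dark px [340. 196.] area 4 sorter [ 12. -23.]
t6 green px [342. 194.] area 5 sorter [ 18. -22.]
t6 dark px [334. 152.] area 3 sorter [123.  29.]
t6 dark px [345. 172.] area 75 sorter [ 79. -14.]
t6 dark px [338. 164.] area 10 sorter [93.  9.]
t6 dark px [335. 191.] area 43 sorter [20. -1.]
t6 dark px [345. 193.] area 5 sorter [ 23. -29.]
t6 dark px [350. 194.] area 5 sorter [ 23. -43.]
t6 dark px [333. 197.] area 3 sorter [3. 0.]
t6 dark px [349. 200.] area 12 sorter [  6. -44.]
t6 dark px [340. 200.] area 10 sorter [ -0. -22.]
21.4
```

The tray's near edge is hidden from both cameras. There's plenty of time, so I'll lower the gate gently, back away, compare the tray with the first picture, and grasp again.

send_rows(
  targets="0 0 0.005 0 0 0 0;0 0 0.01 0 0 0 0;0 0 0.015 0 0 0 0;0 0 0.02 0 0 0 0;0 0 0.025 0 0 0 0;0 0 0.0277 0 0 0 0;0 0 0.0277 0 0 0 0;0 0 0.0277 0 0 0 60;0 0 0.0277 0 0 0 60;0 0 0.0277 0 0 0 60;0 0 0.0277 0 0 0 60;0 0 0.0277 0 0 0 60",
)

```text
time_s: 22.4
ee_pos: [457.1, -64.4, 186.9]
ee_rot: [-179.9, -0.1, 74.1]
force: [0.4, 0.3, 1.3]
gripper_width: 42.2
gripper_force: 0.0
```

send_rows(
  targets="0 0 -0.02 0 0 0 60;0 0 -0.05 0 0 0 60;0 0 -0.085 0 0 0 60;-0.04 0 -0.12 0 0 0 60;-0.08 0 -0.13 0 0 0 60;-0.12 0 -0.13 0 0 0 60;-0.16 0 -0.13 0 0 0 60;-0.2 0 -0.13 0 0 0 60;-0.24 0 -0.13 0 0 0 60;-0.28 0 -0.13 0 0 0 60;-0.32 0 -0.13 0 0 0 60;-0.35 0 -0.13 0 0 0 60",
)

```text
time_s: 23.4
ee_pos: [359.8, -404.0, 316.3]
ee_rot: [-179.9, -0.0, 74.0]
force: [0.9, -0.4, -0.2]
gripper_width: 54.6
gripper_force: 0.0
```

```bash
cat > df.py <<'E'
from bd import *
import pickle
f=eyes.grab_frame("top");f0=pickle.load(open("f0.pkl","rb"))["top"]
print(cur()[0].round(),env.state()["qpos"].round(0))
d=cv2.absdiff(f["image"],f0["image"]).max(2)
m=(d>35).astype(np.uint8);k,l,st,c=cv2.connectedComponentsWithStats(m)
for i in range(1,k):
    q=RS.T@(px2z(f,*c[i],28)[:2]-TS)
    if st[i,4]>3 and -115<q[0]<160 and -85<q[1]<80: print(c[i].round(1),"area",st[i,4],"bbox",st[i,2:4],"sorter",q.round(),"bgr",f["image"][l==i].mean(0).round(),"was",f0["image"][l==i].mean(0).round())
E
python3 df.py
```

```text
[ 359. -408.  316.] [-50.  13.  83.  -0.  84. -34.]
[333.6 190.1] area 33 bbox [8 5] sorter [25. -1.] bgr [24. 50. 89.] was [ 70. 136. 192.]
[339.  192.2] area 5 bbox [3 3] sorter [ 23. -17.] bgr [ 27.  58. 102.] was [ 40.  92. 157.]
[349.2 194.5] area 32 bbox [7 6] sorter [ 24. -47.] bgr [22. 44. 82.] was [ 64. 127. 187.]
[334.4 228.5] area 101 bbox [18 10] sorter [-78. -32.] bgr [ 29.  92. 131.] was [ 73. 145. 208.]
```

Run:
```python
from h import *
f=eyes.grab_frame("top");h=cv2.cvtColor(f["image"],cv2.COLOR_BGR2HSV)[221:236,321:348]
for r in h: print(" ".join(f"{a:3d}/{b:3d}/{c:3d}"[:3]+("*" if b>190 else " ")+f"{c:3d}" for a,b,c in r))
g=eyes.grab_frame("scene")
```

```text
18 225  18 224  18 225  19 225  19 226  19 227  20 225  20 225  20 226  20 224  20 223  20 226  20 226  20 225  20 225  20 225  20 225  19 223  19 224  19 224  19 225  19 225  20 226  20 224  20 204  16  73  17  57
 16 226  18 224  18 225  17 225  18 226  18 225  18 226  18 226  19 225  19 225  19 226  20 225  20 223  20 226  20 226  21 225  21 224  20 225  20 225  20 225  20 225  20 224  19 226  19 222  18 181  16  55  15  56
 16 224  16 225  17 223  17 226  17 226  17 225  16 225  17 225  17 224  18 225  17 224  18 225  18 225  18 225  19 226  19 225  19 224  19 224  20 225  20 225  19 225  20 225  19 225  19 210  17 127  16  55  16  60
 16 224  16 226  16 223  16 223  16 224  16 223  16 224  16 224  16 225  16 224  16 225  16 225  16 222  17 224  17 219  17 196  18 176  19 179  18 194  18 225  18 226  19 225  18 225  18 203  17  72  15  56  17  76
 16 223  16 224  16 225  17 224  16 223  16 222  16 224  16 224  16 224  16 218  16 171  16 158  16 179  16 224  16 213  18*157  20*172  20*180  19*180  17 197  17 226  17 225  17 221  16 181  16  54  16  53  16 101
 16 218  16 220  16 2
[... 1438 characters left out ...]
*169   3*132  16  55  16  59  15  97  17 177  17 198
 14 153  15 159  16 169  17 163  16 160  16 173  18 202  18 214  18 212  19 202  19 219  19 216  18 200  18 187  18 182  18*177  17 121  11 101   3*112   1*135   1*149   4* 98  17  55  15  57  17 110  17 195  17 195
 14 161  14 162  15 160  14 151  14 161  15 165  16 176  17 173  17 174  17 186  19 207  17 194  18 200  18 212  19 215  18 208  18 195  17 190  17 168  12 124   9*113  11  58  15  56  17  61  16 122  18 201  16 185
 15 168  14 166  15 167  15 164  14 168  14 167  14 163  14 156  16 162  16 171  17 169  16 164  16 168  17 208  18 218  19 211  19 200  19 216  18 216  17 198  17 190  17 179  19 153  17  76  17 153  18 201  15 160
```

The tray holds 2 green, 2 yellow and 1 red bead, so all five are there. Both large beads are in the hopper. Now I'll grasp the handle again.

Run:
```python
from h import *
M=MD;T=np.array([457.9,-64.5,186.6])
go(T+[0,0,131.4-0+19-19],M) if 0 else None
go(np.array([457.9,-64.5,206+110.]),M)
```

```text
row [ 0.352 -0.     0.019] [-0.1 -0.1 -0.2] dist 352.0 ang 0.0 tcp [458. -64. 297.]
```

send_rows(
  targets="0.03 0 0 0 0 0 60;0.07 0 0 0 0 0 60;0.11 0 0 0 0 0 60;0.15 0 0 0 0 0 60;0.19 0 0 0 0 0 60;0.23 0 0 0 0 0 60;0.27 0 0 0 0 0 60;0.31 0 0 0 0 0 60;0.34 0 0.01 0 0 0 60;0.352 0 0.019 0 0 0 60;0.352 0 0.019 0 0 0 60;0.352 0 0.019 0 0 0 60",
)

```text
time_s: 24.55
ee_pos: [457.4, -61.4, 297.7]
ee_rot: [-179.9, -0.0, 74.2]
force: [0.7, 0.5, 0.8]
gripper_width: 54.7
gripper_force: 0.0
```

Run:
```python
from h import *
print(cur()[0]);go(np.array([457.6,-64.5,206]),MD)
```

```text
[457.37323134 -61.35587238 297.73040662]
row [-0.003  0.001  0.111] [-0.1 -0.   0.2] dist 111.0 ang 0.0 tcp [458. -64. 187.]
```

send_rows(
  targets="-0.003 0.001 0.02 0 0 0 60;-0.003 0.001 0.045 0 0 0 60;-0.003 0.001 0.07 0 0 0 60;-0.003 0.001 0.09 0 0 0 60;-0.003 0.001 0.105 0 0 0 60;-0.003 0.001 0.111 0 0 0 60;-0.003 0.001 0.111 0 0 0 60;-0.003 0.001 0.111 0 0 0 60",
)

```text
time_s: 25.22
ee_pos: [458.7, -66.3, 187.7]
ee_rot: [179.9, -0.1, 74.0]
force: [0.9, -0.0, -0.2]
gripper_width: 54.7
gripper_force: 0.0
```

send_rows(
  targets="0 0 0 0 0 0 40;0 0 0 0 0 0 25;0 0 0 0 0 0 10;0 0 0 0 0 0 0;0 0 0 0 0 0 0;0 0 0 0 0 0 0;0 0 0 0 0 0 0;0 0 0 0 0 0 0;0 0 0 0 0 0 0",
  grip_force=40,
)

```text
time_s: 25.97
ee_pos: [457.8, -65.6, 186.9]
ee_rot: [-179.9, -0.1, 74.0]
force: [-2.6, 0.8, 1.4]
gripper_width: 11.8
gripper_force: 40.0
```

send_rows(
  targets="0 0 -0.003 0 0 0 0;0 0 -0.006 0 0 0 0;0 0 -0.009 0 0 0 0;0 0 -0.012 0 0 0 0;0 0 -0.015 0 0 0 0;0 0 -0.018 0 0 0 0;0 0 -0.021 0 0 0 0;0 0 -0.024 0 0 0 0;0 0 -0.026 0 0 0 0;0 0 -0.028 0 0 0 0;0 0 -0.028 0 0 0 0;0 0 -0.028 0 0 0 0",
)

```text
time_s: 26.97
ee_pos: [457.8, -65.6, 214.7]
ee_rot: [-179.9, -0.1, 74.1]
force: [-2.1, 1.5, -8.1]
gripper_width: 11.9
gripper_force: 40.0
```

send_rows(
  targets="0 0 0 0 0 0 0;0 0 0 0 0 0 0;0 0 0 0 0 0 0;0 0 0 0 0 0 0;0 0 0 0 0 0 0;0 0 0 0 0 0 0;0 0 0 0 0 0 0;0 0 0 0 0 0 0;0 0 0 0 0 0 0;0 0 0 0 0 0 0;0 0 0 0 0 0 0;0 0 0 0 0 0 0",
)

```text
time_s: 27.97
ee_pos: [457.9, -65.7, 214.7]
ee_rot: [-179.9, -0.1, 74.1]
force: [-4.1, 2.7, -7.8]
gripper_width: 11.6
gripper_force: 40.0
```

The gate rose 27.8 mm and holds steady with about 8 N of load, which fits half travel. Handing in.

```bash
python3 -c "
from workcell import env
print(env.job_done())"
```

```text
the job is handed in; nothing more can be done
None
```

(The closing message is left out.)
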